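# Press a filter box's cover home with bench-held locking pliers

## Robot

A 6-joint arm with a two-finger parallel gripper is mounted at the origin on the work surface. World frame = base frame: x ahead of the robot, y to its left, z up, the work surface at z = 0. Lengths are in m, angles in rad, forces in N, time in s.
With the tool pointing down it reaches from about 0.275 to 0.825 m from the base axis. Payload 4.9 kg.
Tool frame: the origin (TCP) lies midway between the tips of the shut fingers; the grasp point (between the pads) lies pinch_z behind it (pinch_z is the distance from the TCP to the grasp point, in m); z points along the fingers, y is the line along which they close (so a half turn about z gives the same grasp; the last joint's range is limited). The gripper opens to 85 mm and grips with 20 to 120 N. Pads are 22 mm wide; open, the fingers measure 114 mm over their backs; the gripper's body (76 mm by 85 mm) begins 54 mm behind the grasp point. The pads swing forward as they close: fully open they stand 13 mm farther back than shut.
Start: joints at [0.989, 0.326, -0.193, 1.052, 0, 1.437], TCP at [0.238, 0.496, 0.231] pointing down, gripper open.
Joint ranges: [-2.65, 2.65], [-0.97, 1.79], [-1.3, 1.35], [-1.93, 2.1], [-1.47, 1.37], [-3.14, 3.14]. Speed limits (rad/s): [2.57, 2.57, 3.14, 3.14, 3.14, 3.14].

## Interface

Orientations are given as a rotation vector (axis times angle).
In Python, from workcell import * gives the robot as it stands.
- The arm moves only by the tool send_rows, never from a script. Its arguments are lists of equal length, an entry for each row: "xyz": the shift along the tool's x, y, z in m, a list of three; "twist": the turn about the tool's z in rad. A call has 1 to 10 rows; each row is the pose to reach, as a shift and turn from the pose commanded when the call began, along the tool's axes at that moment; what a row does not reach only later rows make up. A row lasts 1/12 s, in which the tool goes at most 41.7 mm and 7.16 degrees, less where a joint would pass 70% of its speed; a pose out of reach is approached as far as the arm can. A call with a gripper value outside its range is refused whole. "jaw" is the finger opening in m, from 0 to 0.0854, set as the call begins (left out, the last holds). The fingers move at their own pace and stop on an object; the grip force is fixed at half the most. Time passes only in rows, so rows that repeat a pose let the fingers close. It gives the time, the measured TCP pose, the force, the opening and the grip force at its end, in the units of the state.
- sense(): the state, without advancing time (a new reading comes with each control period).
- read_camera(name): name is "scene" or "top"; returns a dict with "pixels" (420x560x3 uint8, red, green, blue), "fx", "fy", "cx", "cy" (pixels), "dist" ([k1, k2, p1, p2, k3] as OpenCV has them; the pictures are not rectified), "position" and "orientation" of the camera in the world. Camera axes: x right, y down, z forward; pixel columns grow to the right and rows downward; lengths in m; the calibration is good to about 2 mm. A picture is of the moment at which its call begins. There is no depth.
- close_job(): hands the job in; it is judged then, once.
Trained networks look in the newest picture that a camera, given by its name, has taken for a name from the list of things; names that differ only in an ending like _2 or _b are one class to them, and where a whole thing is asked for, a point or a joint stands for the part that bears it (a point fixed in the world has none). Each returns a list of dicts, best first, with "conf" (0 to 1); they miss things now and then, are a little off and sometimes report something else, mostly with a low value. They report only what shows in the picture. A call takes as long as a camera call.
- masks_of(label, camera): "mask" (420x560 bool, what is visible of it) and "at" ([row, column] in pixels, amid what is visible of it).
The state is a dict: "clock": time; "qpos": joint angles; "qd": joint speeds; "joint_torque": joint torques, N m; "ee_pos": TCP position; "eef_rot": TCP orientation; "wrist_force": force on the tool from outside, world axes, zero at the start; "wrist_torque": the same for the moment, N m; "opening": opening from 0.0 (shut) to 1.0 (fully open); "grasp_force": force on a finger pad.
Only numpy, scipy, OpenCV 4.12 (cv2) and the standard library are available. Lean on these libraries where they do the work, as an engineer would, in place of code of your own. Each camera call takes 0.05 s, during which the arm holds its last target. There are 200 camera calls.

## Task

The small aluminium filter box stands in the open jaws of the bench-held locking pliers with its press-fit cover still sticking out. Squeeze the two plier handles together until they go over centre and lock, which presses the cover fully home; then pull the release lever so that the pliers spring open. Lift the box out and stand it upright in the tray without dropping it, leaving the other things on the bench where they are.

Things in the scene. Friction and masses are not known exactly. Their poses are not given: they have to be found in the camera images.
- stand: Dark grey base plate (230 x 90 x 12 mm, fixed) carrying locking pliers that lie level, 50 mm above the bench. Origin: on the bench under the pliers' pivot. x: along the pliers to the jaws; y across; z up. Handles run to -x and end at x = -138 mm: steel bars 8 mm thick, z 40 to 60 mm. Both swing level about the pivot by the same angle, so the pliers stay symmetric about x.
- step (a point): Centre of the top of the aluminium step (22 mm above the bench) between the jaws, 75 mm ahead of the pivot, on which the filter box stands. The two jaw pads, 28 mm long, z 38 to 62 mm above the bench, stand on its +y and -y sides: open about 53 mm apart, locked 31 mm.
- handle_l (a joint): Squeeze angle of the handles in rad (each turns by this): 0 = open, 0.15 = fully squeezed and locked. A spring pushes them open below about 0.11 and snaps them shut beyond it (over centre), where they stay locked. Squeezing takes about 5 N per handle at the grip points, up to 15 N near the end while the cover goes in.
- handle_l_grip (a point): Point on the outer face of the left (+y) handle at mid height, 105 mm behind the pivot: a good place for one finger. Open, the handles measure about 65 mm over their outer faces there; locked 34 mm.
- handle_r_grip (a point): The same point on the outer face of the right (-y) handle: the place for the other finger. Fingers come down from above outside the two handles.
- release (a joint): Release lever angle in rad: 0 = home, midway between the handles, up to 0.6. Grows as the tail is pulled to the stand's -y side. Hinged on the right handle 85 mm behind the pivot. With the pliers locked, about 0.3 rad (tail moved some 30 mm, under 5 N) forces the handles back over centre; they spring open and the tail swings some 30 mm further to -y. Stays where left.
- release_tail (a point): Point on the release lever's tail, mid bar, 180 mm behind the pivot, 50 mm above the bench. The lever is a steel bar 7 mm thick, z 44 to 56 mm, between the handles; its tail sticks out 60 mm behind the handle ends, free on both sides, and ends in a 12 mm round knob. Pull it level to the stand's -y; 40 to 60 mm does it.
- filter_box: Aluminium box, about 0.2 kg, 44 mm (x) by 31 mm (y, cover home) by 75 mm tall, two 10 mm high brass sockets on top. Origin: centre of its underside. Stands on the step, its x roughly along the pliers' x. The cover is the plate on its +y face. The body itself spans y -15.5 to +11 mm: grip it across x (44 mm) above the jaws, about 60 mm above its underside.
- cover (a joint): How far the cover plate (40 x 70 mm, 4.5 mm thick) stands out of its home place on the box's +y side, in m: 0 = fully home, starts at 0.004 to 0.006. It is a stiff press fit (about 12 N) and stays where it is pressed.
- tray: Open grey plastic tray fixed to the bench, 150 mm (x) by 130 mm (y), walls 4 mm thick and 30 mm high, floor 4 mm thick. Origin: centre of its underside.
- capacitor_a: Bystander: blue can capacitor, 72 mm diameter, 100 mm tall, upright beside the pliers. Origin: centre of its underside.
- capacitor_b: Bystander: the same kind of capacitor, farther back.
- heatsink: Bystander: finned aluminium heatsink 60 x 36 x 27 mm beside the jaws. Origin: centre of its underside.
- screwdriver: Bystander: screwdriver lying on the bench just behind the tray.
- screw_jar: Bystander: clear screw jar, 52 mm diameter, 60 mm tall, behind the tray.
- multimeter: Bystander: multimeter 190 x 92 x 50 mm lying at the far left.
- clamp_meter: Bystander: clamp meter, about 225 x 86 x 38 mm, lying at the near left.

How it is judged:
On the way, in this order (a step that is already met when the one before it is completed fails the run):
1. the handles are locked over centre and the cover is home (value of joint handle_l above 0.138 rad and value of joint cover below 0.0012 m), for 0.3 s.
2. the release lever is pulled (value of joint release above 0.1 rad).
3. the pliers have sprung open (value of joint handle_l below 0.06 rad), for 0.2 s.
At the end, for the whole second after the job is handed in: The filter box stands upright (within 0.1 rad) and at rest on the tray's floor (its underside within 8 mm of the tray's underside, inside the walls), its cover home within 1.5 mm, and the pliers are open (handles below 0.06 rad) (x of filter_box in the frame of tray between -0.071 and 0.071 m and y of filter_box in the frame of tray between -0.061 and 0.061 m and z of filter_box in the frame of tray below 0.008 m and angle between filter_box's own z axis and vertical below 0.1 rad and linear speed of filter_box below 0.02 m/s and value of joint cover below 0.0015 m and value of joint handle_l below 0.06 rad); the robot touches nothing.
It fails at once if the filter box is dropped (faster than 0.7 m/s while not held) (linear speed of filter_box above 0.7 m/s and contact force between the fingers and filter_box below 0.1 N).
It fails at once if a bystander is shifted by more than 30 mm (distance of any of capacitor_a, capacitor_b, heatsink, screwdriver, screw_jar, multimeter, clamp_meter from where it was at the start of the episode above 0.03 m).
It also fails if it takes over 64 s, if anything falls off the work surface, if the arm or the gripper's body presses on something with over 40 N, if the wrist force passes 120 N, or if a joint passes its speed limit or range.

## Working session

There is one attempt and no reset: what is moved stays moved. The work goes in short steps, Python scripts to look and compute and a tool call to move; the robot and the scene stay as the last step left them, time stands still between calls to the robot, and variables do not carry over. Pictures are saved under pics/ and viewed, at most 10 in all, crops included, and the job is handed in when it is done.

Besides the shell and the picture viewer there is one more tool, called after "Request:" as name(argument=value, ...), one argument or row to a line, values as JSON. send_rows: Moves the arm, as the interface text tells. Its arguments: {"type":"object","properties":{"xyz":{"type":"array"},"twist":{"type":"array"},"jaw":{"type":"number"}},"required":["xyz","twist"]}

```bash
ls; mkdir -p pics
cat > h.py <<'E'
from workcell import *
import numpy as np, cv2
from scipy.spatial.transform import Rotation as R
def cam(n):
    return read_camera(n)
def Rc(c):
    o=np.array(c["orientation"],float)
    return R.from_rotvec(o).as_matrix() if o.size==3 else o.reshape(3,3)
def K(c): return np.array([[c["fx"],0,c["cx"]],[0,c["fy"],c["cy"]],[0,0,1.]])
def ray(c,u,v):
    p=cv2.undistortPoints(np.array([[[u,v]]],float),K(c),np.array(c["dist"],float))[0,0]
    return Rc(c)@np.array([p[0],p[1],1.])
def at_z(c,u,v,z):
    d=ray(c,u,v);o=np.array(c["position"]);return o+d*(z-o[2])/d[2]
def proj(c,P):
    r=Rc(c).T; t=-r@np.array(c["position"])
    return cv2.projectPoints(np.atleast_2d(np.array(P,float)),cv2.Rodrigues(r)[0],t,K(c),np.array(c["dist"],float))[0][:,0]
def save(c,n,box=None,s=1):
    im=c["pixels"][:,:,::-1]
    if box: im=im[box[1]:box[3],box[0]:box[2]]
    cv2.imwrite("pics/"+n,cv2.resize(im,None,fx=s,fy=s,interpolation=cv2.INTER_CUBIC))
E
python3 - <<'E'
from h import *
s=sense();print({k:np.round(v,3).tolist() for k,v in s.items()})
for n in("top","scene"):
    c=cam(n);save(c,n+"0.png",s=1.4);print(n,{k:np.round(c[k],3).tolist() for k in c if k!="pixels"})
    for l in("stand","handle_l","release","filter_box","tray","capacitor_a","heatsink"):
        for d in masks_of(l,n)[:2]:
            ys,xs=np.nonzero(d["mask"]);print(l,round(d["conf"],2),np.round(d["at"]),xs.min(),xs.max(),ys.min(),ys.max(),len(xs))
E
```

```text
pics
{'clock': 0.0, 'qpos': [0.989, 0.327, -0.194, 1.052, 0.0, 1.437], 'qd': [-0.001, 0.001, 0.001, -0.001, -0.0, 0.0], 'joint_torque': [-0.001, -44.341, 26.244, 0.015, -0.0, -0.0], 'ee_pos': [0.238, 0.495, 0.23], 'eef_rot': [-0.697, -3.063, 0.003], 'wrist_force': [-0.392, 0.097, 0.739], 'wrist_torque': [-0.003, -0.001, -0.015], 'grasp_force': 0.0, 'opening': 0.998}
top {'fx': 440.691, 'fy': 440.691, 'cx': 279.514, 'cy': 212.824, 'dist': [0.03, 0.0, 0.0, 0.0, 0.0], 'position': [0.466, 0.026, 1.094], 'orientation': [-2.174, 2.162, -0.07]}
stand 0.71 [228. 279.] 206 334 194 263 3385
handle_l 0.55 [228. 283.] 222 322 219 238 624
release 0.6 [238. 266.] 205 310 194 264 625
release 0.52 [250. 228.] 205 255 236 263 143
filter_box 0.76 [213. 312.] 302 324 204 224 346
tray 0.73 [245. 421.] 389 455 211 282 3720
tray 0.36 [225. 279.] 222 322 219 239 678
capacitor_a 0.87 [176. 253.] 236 268 157 192 913
capacitor_a 0.86 [121. 370.] 353 390 101 141 1104
heatsink 0.87 [267. 307.] 293 318 259 276 348
heatsink 0.59 [224. 280.] 223 322 219 239 668
scene {'fx': 472.103, 'fy': 472.103, 'cx': 280.747, 'cy': 205.088, 'dist': [-0.069, 0.0, 0.0, 0.0, 0.0], 'position': [1.239, -0.586, 0.82], 'orientation': [-2.092, -0.913, 0.416]}
stand 0.67 [214. 264.] 225 301 164 254 2151
handle_l 0.78 [202. 273.] 230 301 182 224 473
handle_l 0.59 [209. 225.] 211 235 198 220 371
release 0.49 [183. 278.] 275 290 166 191 45
filter_box 0.76 [223. 248.] 239 259 202 237 613
tray 0.6 [274. 143.] 104 181 239 307 3294
tray 0.49 [224. 249.] 238 259 203 237 597
capacitor_a 0.77 [307. 268.] 250 285 279 336 1846
capacitor_a 0.71 [145. 311.] 292 335 127 166 876
heatsink 0.74 [212. 226.] 211 237 198 220 430
heatsink 0.55 [221. 267.] 225 301 164 255 2264
```

View pics/top0.png

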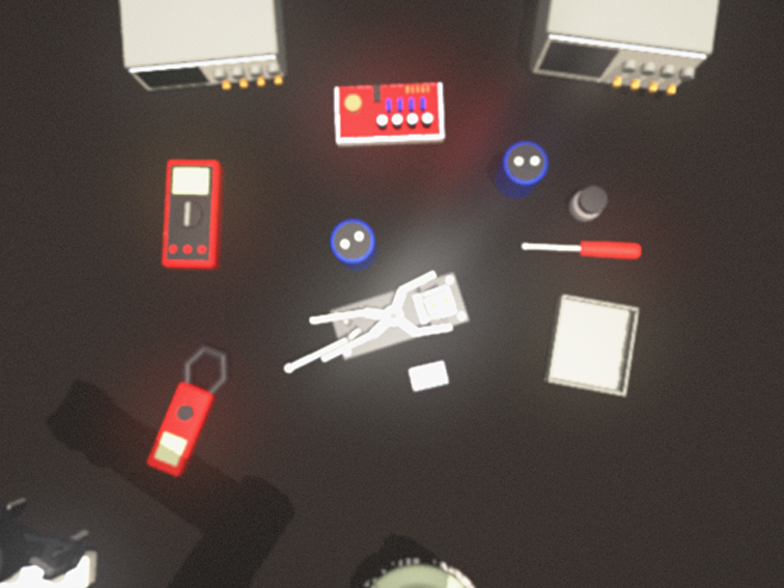

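Run:
```python
from h import *
c=cam("top");save(c,"topc.png",(180,150,350,290),4.6)
```

```text
(no output)
```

View pics/topc.png

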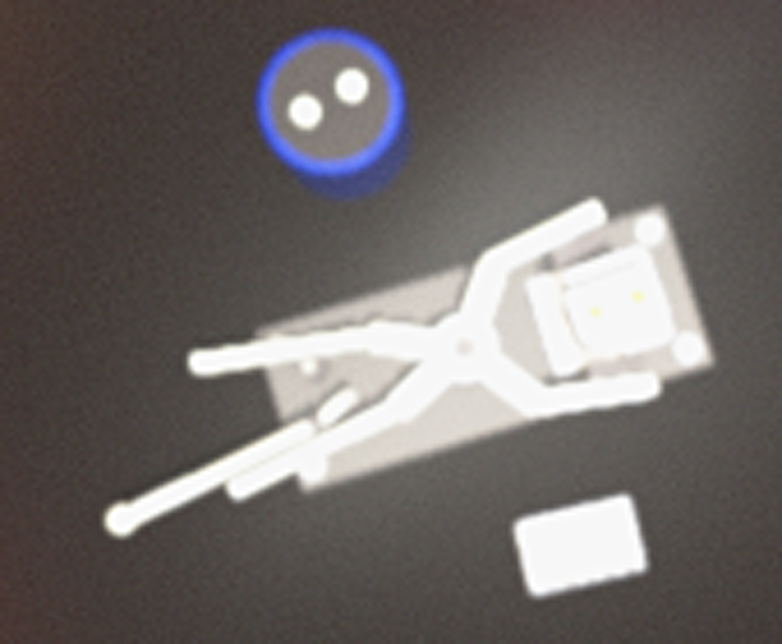

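The top view shows the pliers' pivot at crop (465,347), the handle ends at (200,362) and (232,490), and the knob at (120,520). The box sockets are at (597,312) and (638,296). The jaws point right. The tray is on the right at full-picture (591,345)/1.4, and capacitor A is just above the handles.

Run:
```python
from h import *
import workcell
print([n for n in dir(workcell) if not n.startswith('_')], getattr(workcell,'pinch_z',None))
c=cam("top")
f=lambda x,y:(180+(x+.5)/4.6-.5,150+(y+.5)/4.6-.5)
P={}
for n,x,y,z in [("pivot",465,347,.062),("hl_end",195,362,.06),("hr_end",230,490,.06),("knob",120,520,.056),("pl1",262,330,.012),("pl2",305,490,.012),("pl3",665,207,.012),("pl4",712,362,.012),("s1",597,312,.107),("s2",638,296,.107),("cap",332,102,.1),("hs",582,546,.027),("jl",600,207,.062),("jr",655,385,.062)]:
    P[n]=at_z(c,*f(x,y),z);print(n,P[n].round(4))
xa=(P["pl3"]+P["pl4"]-P["pl1"]-P["pl2"]);yaw=np.arctan2(xa[1],xa[0])
d=P["pivot"]-(P["hl_end"]+P["hr_end"])/2;print("yaw plate",yaw,"handles",np.arctan2(d[1],d[0]),"len",np.linalg.norm(d[:2]))
x=np.array([np.cos(yaw),np.sin(yaw)]);y=np.array([-x[1],x[0]])
for n in P: r=(P[n]-P["pivot"])[:2];print(n,(1e3*np.array([r@x,r@y])).round(1))
m=masks_of("tray","top")[0]["mask"].astype(np.uint8)
cn=max(cv2.findContours(m,0,1)[0],key=cv2.contourArea);rr=cv2.minAreaRect(cn);print("tray",at_z(c,*rr[0],.03).round(3),rr,[at_z(c,*q,.03).round(3) for q in cv2.boxPoints(rr)])
s=cam("scene")
for l in("filter_box",):
    d=masks_of(l,"scene")[0];ys,xs=np.nonzero(d["mask"]);print(xs.min(),xs.max(),ys.min(),ys.max())
# predicted overlay in scene
im=s["pixels"][:,:,::-1].copy()
im=cv2.resize(im[130:320,80:340],None,fx=3,fy=3,interpolation=cv2.INTER_CUBIC)
W=lambda a,b,z:np.r_[P["pivot"][:2]+x*a+y*b,z]
for q in [W(0,0,.062),W(75,0,.022),W(-105,32.5e-3*0,.06)]: pass
for n,q in list(P.items())+[("g",W(-.105,0,.05)),("box",W(.075,0,.097))]:
    u,v=proj(s,q)[0];p=(int((u-80)*3),int((v-130)*3));cv2.circle(im,p,3,(0,255,0),1);cv2.putText(im,n,p,0,.35,(0,255,255),1)
cv2.imwrite("pics/sc.png",im)
```

```text
['PlanningError', 'close_job', 'masks_of', 'pinch_z', 'read_camera', 'sense'] 0.0187
pivot [0.5254 0.0443 0.062 ]
hl_end [0.5171 0.1824 0.06  ]
hr_end [0.4521 0.1634 0.06  ]
knob [0.4364 0.2198 0.056 ]
pl1 [0.5368 0.154  0.012 ]
pl2 [0.4517 0.1298 0.012 ]
pl3 [ 0.604  -0.0615  0.012 ]
pl4 [ 0.521  -0.0864  0.012 ]
s1 [ 0.5402 -0.0207  0.107 ]
s2 [ 0.5482 -0.0407  0.107 ]
cap [0.6446 0.1104 0.1   ]
hs [ 0.4238 -0.0168  0.027 ]
jl [ 0.5975 -0.0243  0.062 ]
jr [ 0.5066 -0.0523  0.062 ]
yaw plate -1.264372070540854 handles -1.2633408389109988 len 0.1348893969385567
pivot [0. 0.]
hl_end [-134.2   33.7]
hr_end [-135.6  -34. ]
knob [-194.2  -31.9]
pl1 [-101.2   43.9]
pl2 [-103.7  -44.5]
pl3 [124.6  43. ]
pl4 [123.3 -43.6]
s1 [66.5 -5.5]
s2 [87.9 -3.9]
cap [-27.1 133.6]
hs [  27.6 -115.3]
jl [87.2 48.1]
jr [ 86.4 -47. ]
tray [ 0.479 -0.293  0.03 ] ((422.2702941894531, 245.87840270996094), (59.01923370361328, 63.786808013916016), 9.462321281433105) [array([ 0.416, -0.211,  0.03 ]), array([ 0.566, -0.238,  0.03 ]), array([ 0.544, -0.375,  0.03 ]), array([ 0.394, -0.347,  0.03 ])]
238 259 203 238
```

View pics/sc.png

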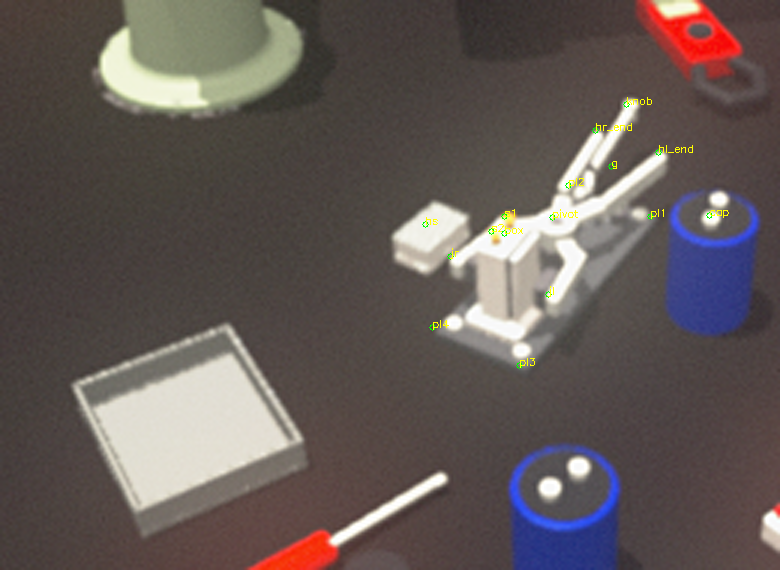

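The projections match the scene view within 2–3 mm: the plate corners, pivot and box top all agree. Next I move over the handles.

Request:
send_rows(
  xyz=[
    [-0.02,-0.01,0],
    [-0.055,-0.03,0],
    [-0.09,-0.048,0],
    [-0.125,-0.067,0],
    [-0.16,-0.086,0],
    [-0.195,-0.105,0],
    [-0.23,-0.124,0],
    [-0.265,-0.143,0],
    [-0.3,-0.162,0],
    [-0.335,-0.18,0],
  ],
  twist=[0.05,0.13,0.22,0.31,0.4,0.49,0.58,0.67,0.76,0.816],
  jaw=0.0854,
)

```text
clock: 1.88
ee_pos: [0.463, 0.1867, 0.2315]
eef_rot: [1.861, 2.531, 0.001]
wrist_force: [0.6, 0.9, -0.0]
opening: 1.003
grasp_force: 0.0
```

```bash
cat >> h.py <<'E'
def go(x,y,z,yaw=None):
    s=sense();Rt=R.from_rotvec(s["eef_rot"]).as_matrix();d=np.array([x,y,z])-s["ee_pos"]
    ty=np.arctan2(Rt[1,1],Rt[0,1]);o=[(Rt.T@d).round(4).tolist()]
    if yaw is not None: o.append(round(float(-((yaw-ty+np.pi/2)%np.pi-np.pi/2)),4))
    print("shift,twist",o,"pos",np.round(s["ee_pos"],4),"rot",np.round(s["eef_rot"],4),"yaw",round(ty,4),"q",np.round(s["qpos"],2),"F",np.round(s["wrist_force"],1),"open",round(s["opening"],3),"g",round(s["grasp_force"],1),"t",round(s["clock"],2))
E
python3 -c "
from h import *
go(.4937,.1444,.12,.307)"
```

```text
shift,twist [[-0.0495, 0.0167, 0.1115], -0.0041] pos [0.463  0.1867 0.2315] rot [1.8607e+00 2.5310e+00 7.0000e-04] yaw 0.3029 q [ 0.24  0.23 -0.32  1.02  0.    1.5 ] F [ 0.6  0.9 -0. ] open 1.003 g 0.0 t 1.88
```

Request:
send_rows(
  xyz=[
    [-0.02,0.006,0.025],
    [-0.04,0.013,0.06],
    [-0.05,0.017,0.095],
    [-0.05,0.017,0.125],
    [-0.05,0.017,0.132],
    [-0.05,0.017,0.132],
  ],
  twist=[-0.004,-0.004,-0.004,-0.004,-0.004,-0.004],
)

```text
clock: 2.38
ee_pos: [0.4914, 0.1455, 0.0973]
eef_rot: [-1.849, -2.535, 0.006]
wrist_force: [-0.1, 0.1, 0.3]
opening: 1.002
grasp_force: 0.0
```

Run:
```python
from h import *
go(.4937,.1444,.025,.307)
s=cam("scene");im=cv2.resize(s["pixels"][130:270,200:380,::-1],None,fx=4,fy=4,interpolation=cv2.INTER_CUBIC)
for q in [(.4937,.1444,.05),(.4937+.031,.1444+.0098,.05),(.4937-.031,.1444-.0098,.05)]:
    u,v=proj(s,q)[0];cv2.circle(im,(int((u-200)*4),int((v-130)*4)),3,(0,255,0),-1)
cv2.imwrite("pics/a.png",im)
```

```text
shift,twist [[-0.0019, 0.0023, 0.0723], 0.0036] pos [0.4914 0.1455 0.0973] rot [-1.8488 -2.5352  0.0057] yaw 0.3106 q [ 0.14  0.4  -0.47  0.71  0.    1.4 ] F [-0.1  0.1  0.3] open 1.002 g 0.0 t 2.38
```

View pics/a.png

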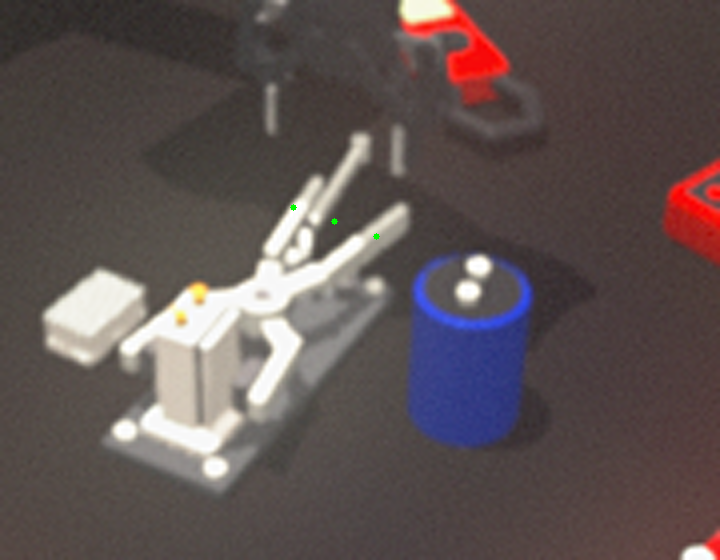

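The fingers hang on either side of the handles, and the markers sit on them at (293,207) and (376,236). Going down and squeezing.

Request:
send_rows(
  xyz=[
    [-0.001,0.001,0.02],
    [-0.002,0.002,0.045],
    [-0.002,0.002,0.065],
    [-0.002,0.002,0.072],
    [-0.002,0.002,0.072],
    [-0.002,0.002,0.072],
  ],
  twist=[0,0,0,0,0,0],
)

```text
clock: 2.93
ee_pos: [0.4971, 0.1453, 0.0289]
eef_rot: [1.849, 2.538, 0.002]
wrist_force: [-0.1, -0.4, 0.0]
opening: 1.001
grasp_force: 0.0
```

Request:
send_rows(
  xyz=[
    [0,0,0],
    [0,0,0],
    [0,0,0],
    [0,0,0],
    [0,0,0],
    [0,0,0],
    [0,0,0],
    [0,0,0],
  ],
  twist=[0,0,0,0,0,0,0,0],
  jaw=0.06,
)

```text
clock: 3.6
ee_pos: [0.4959, 0.1447, 0.0273]
eef_rot: [-1.851, -2.539, 0.0]
wrist_force: [-3.9, -0.4, 2.1]
opening: 0.702
grasp_force: 1.9
```

```bash
python3 -c "
from h import *
go(.4937,.1444,.025,.307)"
```

```text
shift,twist [[0.0004, -0.0022, 0.0023], 0.004] pos [0.4959 0.1447 0.0273] rot [-1.8505 -2.5386  0.    ] yaw 0.311 q [ 0.14  0.5  -0.53  0.54  0.    1.4 ] F [-3.9 -0.4  2.1] open 0.702 g 1.9 t 3.6
```

Request:
send_rows(
  xyz=[
    [0,-0.002,0.002],
    [0,-0.002,0.002],
    [0,-0.002,0.002],
    [0,-0.002,0.002],
    [0,-0.002,0.002],
    [0,-0.002,0.002],
    [0,-0.002,0.002],
    [0,-0.002,0.002],
    [0,-0.002,0.002],
    [0,-0.002,0.002],
  ],
  twist=[0,0,0,0,0,0,0,0,0,0],
  jaw=0.03,
)

```text
clock: 4.43
ee_pos: [0.4945, 0.1451, 0.0264]
eef_rot: [-1.85, -2.538, -0.004]
wrist_force: [-6.9, 1.7, 13.6]
opening: 0.372
grasp_force: 58.6
```

Request:
send_rows(
  xyz=[
    [0,0,0],
    [0,0,0],
    [0,0,0],
    [0,0,0],
    [0,0,0],
    [0,0,0],
  ],
  twist=[0,0,0,0,0,0],
)

```text
clock: 4.93
ee_pos: [0.4945, 0.1451, 0.0264]
eef_rot: [-1.85, -2.538, -0.004]
wrist_force: [-6.6, 1.7, 12.4]
opening: 0.374
grasp_force: 58.6
```

```bash
python3 -c "
from h import *
go(.4937,.1444,.025,.307)"
```

```text
shift,twist [[-0.0004, -0.0009, 0.0014], 0.004] pos [0.4945 0.1451 0.0264] rot [-1.8502 -2.5382 -0.004 ] yaw 0.311 q [ 0.14  0.5  -0.54  0.54  0.    1.4 ] F [-6.6  1.7 12.4] open 0.374 g 58.6 t 4.93
```

The opening of 32 mm at a stalled 59 N means the handles are on the locked stop. I open the fingers, rise, and move beside the tail.

Request:
send_rows(
  xyz=[
    [0,-0.001,0],
    [0,-0.001,0],
    [0,-0.001,0],
    [0,-0.001,0],
    [0,-0.001,0],
    [0,-0.001,0],
    [0,-0.001,-0.02],
    [0,-0.001,-0.05],
    [0,-0.001,-0.085],
    [0,-0.001,-0.1],
  ],
  twist=[0,0,0,0,0,0,0,0,0,0],
  jaw=0.08,
)

```text
clock: 5.77
ee_pos: [0.495, 0.144, 0.1288]
eef_rot: [1.849, 2.536, 0.005]
wrist_force: [0.3, 1.3, -0.3]
opening: 0.934
grasp_force: 0.0
```

```bash
python3 -c "
from h import *
go(.504,.2264,.13,.307)"
```

```text
shift,twist [[0.0757, 0.0338, -0.0011], 0.004] pos [0.495  0.144  0.1288] rot [1.8487 2.5362 0.0047] yaw 0.311 q [ 0.14  0.36 -0.44  0.77 -0.    1.4 ] F [ 0.3  1.3 -0.3] open 0.934 g 0.0 t 5.77
```

Request:
send_rows(
  xyz=[
    [0.02,0.01,0],
    [0.045,0.03,0],
    [0.065,0.05,0],
    [0.076,0.07,0],
    [0.076,0.085,0],
    [0.076,0.085,0],
    [0.076,0.085,0],
    [0.076,0.085,0],
  ],
  twist=[0,0,0,0,0,0,0,0],
  jaw=0.0,
)

```text
clock: 6.43
ee_pos: [0.5498, 0.2416, 0.1248]
eef_rot: [-1.85, -2.538, 0.002]
wrist_force: [-0.2, -0.2, -0.1]
opening: 0.002
grasp_force: 0.0
```

Run:
```python
from h import *
go(.504,.2264,.03,.307)
s=cam("top");im=cv2.resize(s["pixels"][150:290,180:350,::-1],None,fx=4.6,fy=4.6,interpolation=cv2.INTER_CUBIC)
for q in [(.471,.2158,.056),(.504,.2264,.03)]:
    u,v=proj(s,q)[0];cv2.circle(im,(int((u-180)*4.6),int((v-150)*4.6)),3,(0,160,0),-1)
cv2.imwrite("pics/b.png",im)
```

```text
shift,twist [[-0.0004, -0.0481, 0.0949], 0.0037] pos [0.5498 0.2416 0.1248] rot [-1.8505e+00 -2.5376e+00  2.2000e-03] yaw 0.3107 q [ 0.29  0.51 -0.2   0.86 -0.    1.55] F [-0.2 -0.2 -0.1] open 0.002 g 0.0 t 6.43
```

View pics/b.png

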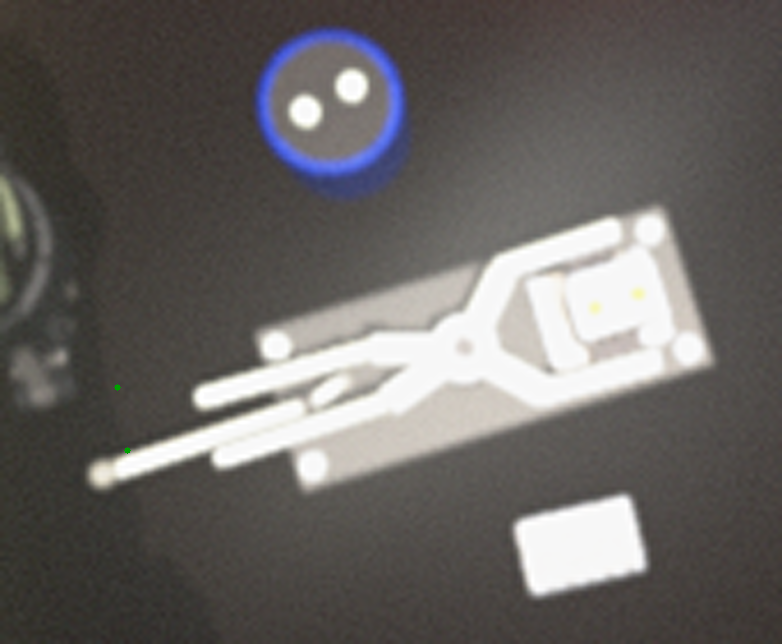

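The pliers are locked and the tail lies about (127,465), some 7 mm to −y of the expected line. The start point at (118,387) is clear, so I descend there and push.

Request:
send_rows(
  xyz=[
    [0,-0.015,0.01],
    [0,-0.035,0.04],
    [0,-0.048,0.07],
    [0,-0.05,0.09],
    [0,-0.05,0.092],
    [0,-0.05,0.092],
    [0,-0.05,0.092],
  ],
  twist=[0,0,0,0,0,0,0],
)

```text
clock: 7.07
ee_pos: [0.5043, 0.2269, 0.0345]
eef_rot: [1.851, 2.537, 0.002]
wrist_force: [-0.1, -0.3, 0.6]
opening: 0.0
grasp_force: 0.0
```

Request:
send_rows(
  xyz=[
    [0,-0.006,0],
    [0,-0.012,0],
    [0,-0.018,0],
    [0,-0.024,0],
    [0,-0.03,0],
    [0,-0.036,0],
    [0,-0.042,0],
    [0,-0.048,0],
    [0,-0.054,0],
    [0,-0.06,0],
  ],
  twist=[0,0,0,0,0,0,0,0,0,0],
)

```text
clock: 7.9
ee_pos: [0.4456, 0.2083, 0.0333]
eef_rot: [1.851, 2.539, 0.0]
wrist_force: [1.6, 0.5, -0.1]
opening: -0.001
grasp_force: 0.5
```

Run:
```python
from h import *
go(.471,.2158,.03,.307)
```

```text
shift,twist [[-0.0007, 0.0265, 0.0033], 0.004] pos [0.4456 0.2083 0.0333] rot [1.8505e+00 2.5386e+00 2.0000e-04] yaw 0.311 q [ 0.29  0.46 -0.59  0.53  0.    1.55] F [ 1.6  0.5 -0.1] open -0.001 g 0.5 t 7.9
```

Light contact force. I push on.

Request:
send_rows(
  xyz=[
    [0,-0.006,0],
    [0,-0.012,0],
    [0,-0.018,0],
    [0,-0.02,0],
    [0,-0.02,0],
  ],
  twist=[0,0,0,0,0],
)

```text
clock: 8.32
ee_pos: [0.4258, 0.202, 0.0331]
eef_rot: [-1.85, -2.538, 0.002]
wrist_force: [0.9, -0.4, 0.5]
opening: -0.005
grasp_force: 0.0
```

Run:
```python
from h import *
go(.471,.2158,.03,.307)
s=cam("scene");save(s,"c.png",(200,130,360,270),4)
```

```text
shift,twist [[-0.0007, 0.0472, 0.003], 0.0041] pos [0.4258 0.202  0.0331] rot [-1.850e+00 -2.538e+00  1.800e-03] yaw 0.3111 q [ 0.29  0.43 -0.64  0.5   0.    1.55] F [ 0.9 -0.4  0.5] open -0.005 g 0.0 t 8.32
```

View pics/c.png

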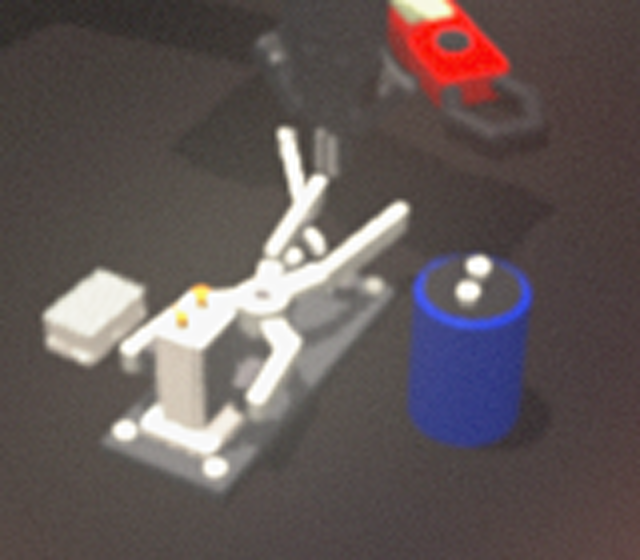

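The handles have sprung open, the cover is flush with the box, and the lever rests at (285,150). I rise and turn the tool.

Request:
send_rows(
  xyz=[
    [0,0.002,-0.02],
    [0,0.002,-0.05],
    [0,0.002,-0.085],
    [0,0.002,-0.12],
    [0,0.002,-0.15],
    [0,0.002,-0.16],
    [0,0.002,-0.16],
    [0,0.002,-0.16],
    [0,0.002,-0.16],
    [0,0.002,-0.16],
  ],
  twist=[0,0,0,-0.1,-0.22,-0.34,-0.46,-0.58,-0.7,-0.82],
)

```text
clock: 9.2
ee_pos: [0.4292, 0.203, 0.1934]
eef_rot: [0.676, 3.068, 0.0]
wrist_force: [-1.1, -0.7, -0.2]
opening: -0.001
grasp_force: 0.0
```

Request:
send_rows(
  xyz=[
    [0,0,0],
    [0,0,0],
    [0,0,0],
    [0,0,0],
    [0,0,0],
    [0,0,0],
    [0,0,0],
    [0,0,0],
  ],
  twist=[-0.12,-0.24,-0.36,-0.48,-0.6,-0.7,-0.75,-0.75],
  jaw=0.07,
)

```text
clock: 9.87
ee_pos: [0.4291, 0.203, 0.1933]
eef_rot: [0.486, -3.104, -0.0]
wrist_force: [-0.1, 0.2, -0.2]
opening: 0.82
grasp_force: 0.0
```

Run:
```python
from h import *
c=cam("top")
im=c["pixels"][200:230,295:335].astype(int)
yel=im[:,:,:2].mean(2)-im[:,:,2];w=np.where(yel>0.5*yel.max(),yel,0)
n,lab,st,ce=cv2.connectedComponentsWithStats((w>0).astype(np.uint8))
print(yel.max());S=[]
for i in range(1,n):
    ys,xs=np.nonzero(lab==i);ww=w[ys,xs];u,v=(xs*ww).sum()/ww.sum()+295,(ys*ww).sum()/ww.sum()+200
    print(len(xs),u,v,at_z(c,u,v,.107).round(4));S.append(at_z(c,u,v,.107))
d=masks_of("filter_box","top")[0];ys,xs=np.nonzero(d["mask"]);print(d["at"],at_z(c,xs.mean(),ys.mean(),.097).round(4),cv2.minAreaRect(np.c_[xs,ys].astype(np.int32)))
save(c,"d.png",(270,180,350,240),9)
go(.545,-.03,.2,-1.264)
```

```text
77.0
6 318.1322314049587 213.46969696969697 [ 0.5493 -0.0403  0.107 ]
5 308.7979274611399 216.41968911917098 [ 0.5425 -0.0194  0.107 ]
[213.0, 311.5] [ 0.549  -0.0291  0.097 ] ((312.6730651855469, 213.8654022216797), (16.473756790161133, 21.768890380859375), 78.69007110595703)
shift,twist [[-0.0397, -0.2572, -0.0068], 0.002] pos [0.429  0.203  0.1932] rot [ 0.483  -3.1041 -0.    ] yaw 1.8795 q [ 0.29  0.22 -0.44  0.91  0.   -0.02] F [-0.4  0.1  0.3] open 0.821 g 0.0 t 9.97
```

View pics/d.png

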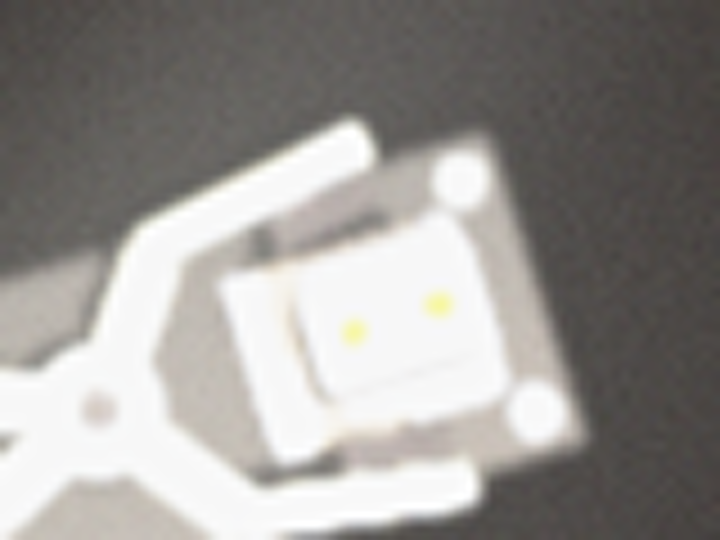

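The sockets sit at (355,333) and (440,303) in the crop, which is world (0.546, −0.030) with yaw −1.257. The box is upright and unchanged, so I move over it.

Request:
send_rows(
  xyz=[
    [-0.002,-0.015,0],
    [-0.006,-0.045,0],
    [-0.012,-0.08,0],
    [-0.018,-0.115,0],
    [-0.024,-0.15,0],
    [-0.029,-0.185,0],
    [-0.034,-0.22,0],
    [-0.038,-0.245,0],
    [-0.04,-0.257,0],
    [-0.04,-0.257,0],
  ],
  twist=[-0.004,-0.004,-0.004,-0.004,-0.004,-0.004,-0.004,-0.004,-0.004,-0.004],
)

```text
clock: 10.8
ee_pos: [0.5467, -0.0319, 0.1931]
eef_rot: [-0.485, 3.103, -0.001]
wrist_force: [0.3, 0.1, 0.7]
opening: 0.821
grasp_force: 0.0
```

Request:
send_rows(
  xyz=[
    [0,0,0.015],
    [0,0,0.04],
    [0,0,0.05],
    [0,0,0.05],
  ],
  twist=[0,0,0,0],
)

```text
clock: 11.13
ee_pos: [0.5428, -0.028, 0.1408]
eef_rot: [0.492, -3.097, -0.004]
wrist_force: [-0.8, 0.7, -0.1]
opening: 0.82
grasp_force: 0.0
```

Run:
```python
from h import *
go(.5457,-.030,.066,-1.257)
s=cam("scene");save(s,"e.png",(200,130,360,270),4)
```

```text
shift,twist [[-0.0025, -0.003, 0.0748], 0.0013] pos [ 0.5428 -0.028   0.1408] rot [ 0.492  -3.0974 -0.0036] yaw 1.8859 q [-0.19  0.4  -0.34  0.84  0.   -0.5 ] F [-0.8  0.7 -0.1] open 0.82 g 0.0 t 11.13
```

View pics/e.png

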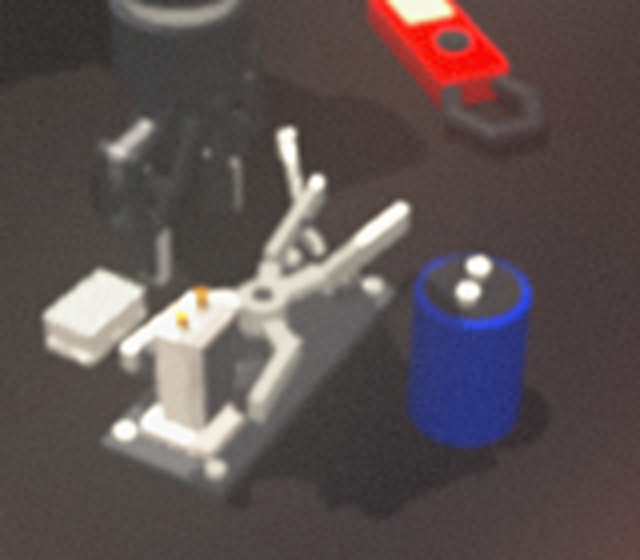

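Run:
```python
from h import *
s=cam("scene");st=sense();p=np.array(st["ee_pos"]);Rt=R.from_rotvec(st["eef_rot"]).as_matrix()
for n,q in [("tipA",p+Rt@[0,.035,-.008]),("tipB",p+Rt@[0,-.035,-.008]),("sock",[.5459,-.0299,.107])]:
    u,v=proj(s,q)[0];print(n,(u-200)*4,(v-130)*4)
```

```text
tipA 215.8806474620261 208.3473887199965
tipB 152.83215198385676 270.5601269045245
sock 186.63651601611048 299.252484106437
```

The projected tips and sockets agree with the picture to a few mm, so I descend.

Request:
send_rows(
  xyz=[
    [-0.002,-0.002,0.01],
    [-0.002,-0.003,0.025],
    [-0.002,-0.003,0.04],
    [-0.002,-0.003,0.055],
    [-0.002,-0.003,0.068],
    [-0.002,-0.003,0.074],
    [-0.002,-0.003,0.074],
    [-0.002,-0.003,0.074],
  ],
  twist=[0,0,0,0,0,0,0,0],
)

```text
clock: 11.9
ee_pos: [0.5487, -0.0318, 0.0697]
eef_rot: [-0.492, 3.102, -0.0]
wrist_force: [-0.1, -0.4, 0.6]
opening: 0.822
grasp_force: 0.0
```

Run:
```python
from h import *
go(.5457,-.030,.066,-1.257)
```

```text
shift,twist [[0.0023, 0.0026, 0.0037], 0.0005] pos [ 0.5487 -0.0318  0.0697] rot [-4.9160e-01  3.1025e+00 -2.0000e-04] yaw 1.8851 q [-0.19  0.49 -0.41  0.68  0.   -0.51] F [-0.1 -0.4  0.6] open 0.822 g 0.0 t 11.9
```

Request:
send_rows(
  xyz=[
    [0.002,0.002,0.003],
    [0.002,0.002,0.003],
    [0.002,0.002,0.003],
    [0.002,0.002,0.003],
  ],
  twist=[0,0,0,0],
  jaw=0.05,
)

```text
clock: 12.23
ee_pos: [0.5461, -0.0306, 0.0668]
eef_rot: [-0.491, 3.102, -0.001]
wrist_force: [0.7, 0.5, -0.8]
opening: 0.587
grasp_force: 0.0
```

Request:
send_rows(
  xyz=[
    [0,0,0],
    [0,0,0],
    [0,0,0],
    [0,0,0],
    [0,0,0],
    [0,0,0],
    [0,0,0],
    [0,0,0],
  ],
  twist=[0,0,0,0,0,0,0,0],
  jaw=0.038,
)

```text
clock: 12.9
ee_pos: [0.5462, -0.0307, 0.0669]
eef_rot: [-0.491, 3.102, -0.001]
wrist_force: [-2.2, -0.9, 5.3]
opening: 0.502
grasp_force: 61.2
```

Run:
```python
from h import *
go(.5457,-.030,.066,-1.257)
```

```text
shift,twist [[0.0003, 0.0008, 0.0009], 0.0003] pos [ 0.5462 -0.0307  0.0669] rot [-4.913e-01  3.102e+00 -6.000e-04] yaw 1.8849 q [-0.19  0.49 -0.42  0.67 -0.   -0.51] F [-2.2 -0.9  5.3] open 0.502 g 61.2 t 12.9
```

Gripped at 43 mm opening and 61 N. I lift.

Request:
send_rows(
  xyz=[
    [0,0,-0.004],
    [0,0,-0.012],
    [0,0,-0.022],
    [0,0,-0.034],
    [0,0,-0.046],
    [0,0,-0.058],
    [0,0,-0.068],
    [0,0,-0.074],
    [0,0,-0.075],
    [0,0,-0.075],
  ],
  twist=[0,0,0,0,0,0,0,0,0,0],
)

```text
clock: 13.73
ee_pos: [0.546, -0.0305, 0.1417]
eef_rot: [-0.491, 3.102, -0.0]
wrist_force: [-0.8, -0.2, -3.8]
opening: 0.507
grasp_force: 61.3
```

Request:
send_rows(
  xyz=[
    [0.004,-0.006,0],
    [0.012,-0.02,0],
    [0.024,-0.038,0],
    [0.037,-0.058,0],
    [0.05,-0.079,0],
    [0.063,-0.1,0],
    [0.076,-0.12,0],
    [0.089,-0.14,0],
    [0.101,-0.16,0],
    [0.113,-0.178,0],
  ],
  twist=[0,0,0,0,0,0,0,0,0,0],
)

```text
clock: 14.57
ee_pos: [0.4921, -0.2362, 0.1404]
eef_rot: [0.49, -3.102, -0.001]
wrist_force: [0.5, -0.1, -2.8]
opening: 0.507
grasp_force: 61.5
```

Request:
send_rows(
  xyz=[
    [0.01,-0.016,0],
    [0.02,-0.031,0],
    [0.028,-0.043,0],
    [0.032,-0.05,0],
    [0.032,-0.05,0],
    [0.032,-0.05,0],
  ],
  twist=[0,0,0,0,0,0],
)

```text
clock: 15.07
ee_pos: [0.4781, -0.2919, 0.1409]
eef_rot: [0.491, -3.103, -0.002]
wrist_force: [0.2, 1.0, -3.1]
opening: 0.5
grasp_force: 61.5
```

Run:
```python
from h import *
go(.479,-.293,.0495)
s=cam("scene");save(s,"f.png",(80,130,340,320),3)
```

```text
shift,twist [[-0.0005, -0.0014, 0.0914]] pos [ 0.4781 -0.2919  0.1409] rot [ 4.9060e-01 -3.1028e+00 -1.8000e-03] yaw 1.8845 q [-0.68  0.42 -0.3   0.85  0.   -0.99] F [ 0.2  1.  -3.1] open 0.5 g 61.5 t 15.07
```

View pics/f.png

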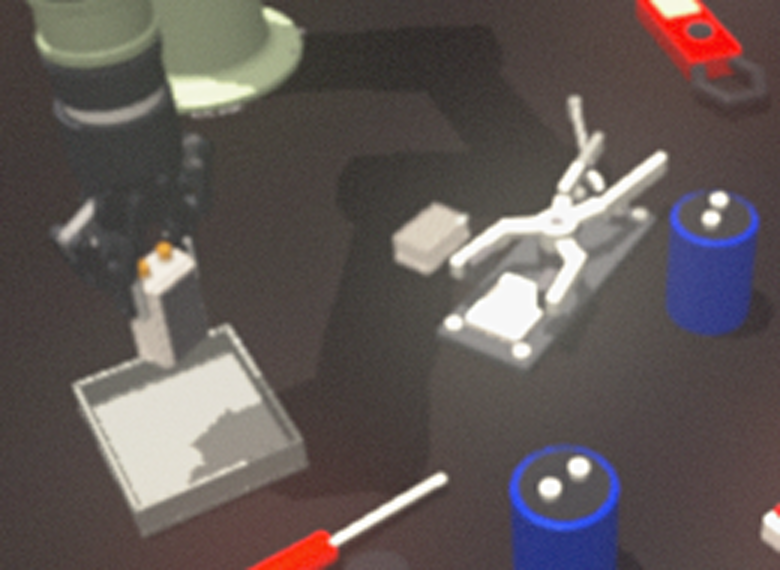

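The box hangs over the tray at (170,300) with its cover flush, and the pliers are open. I lower it.

Request:
send_rows(
  xyz=[
    [0,-0.001,0.01],
    [0,-0.001,0.028],
    [0,-0.001,0.046],
    [0,-0.001,0.062],
    [0,-0.001,0.074],
    [0,-0.001,0.08],
    [0,-0.001,0.084],
    [0,-0.001,0.087],
    [0,-0.001,0.087],
    [0,-0.001,0.087],
  ],
  twist=[0,0,0,0,0,0,0,0,0,0],
)

```text
clock: 15.95
ee_pos: [0.4791, -0.2933, 0.0547]
eef_rot: [-0.492, 3.102, -0.001]
wrist_force: [-0.2, -0.1, -2.6]
opening: 0.508
grasp_force: 61.5
```

Request:
send_rows(
  xyz=[
    [0,0,0.001],
    [0,0,0.002],
    [0,0,0.003],
    [0,0,0.003],
  ],
  twist=[0,0,0,0],
)

```text
clock: 16.28
ee_pos: [0.4787, -0.2932, 0.0513]
eef_rot: [-0.491, 3.103, -0.0]
wrist_force: [0.3, 0.0, -2.4]
opening: 0.504
grasp_force: 61.5
```

Request:
send_rows(
  xyz=[
    [0,0,0.001],
    [0,0,0.002],
    [0,0,0.002],
    [0,0,0.002],
  ],
  twist=[0,0,0,0],
)

```text
clock: 16.62
ee_pos: [0.4786, -0.2931, 0.0492]
eef_rot: [0.492, -3.103, -0.0]
wrist_force: [1.0, -0.8, -1.8]
opening: 0.503
grasp_force: 61.5
```

Request:
send_rows(
  xyz=[
    [0,0,0.001],
    [0,0,0.0015],
    [0,0,0.0015],
    [0,0,0.0015],
  ],
  twist=[0,0,0,0],
)

```text
clock: 16.95
ee_pos: [0.4787, -0.2932, 0.0489]
eef_rot: [-0.492, 3.103, -0.001]
wrist_force: [-2.1, 1.6, 7.0]
opening: 0.503
grasp_force: 62.6
```

Contact: the upward force is 7 N, so the box is on the floor. I open the fingers and rise.

Request:
send_rows(
  xyz=[
    [0,0,0],
    [0,0,0],
    [0,0,0],
    [0,0,0],
    [0,0,0],
    [0,0,0],
    [0,0,0],
    [0,0,-0.01],
    [0,0,-0.03],
    [0,0,-0.06],
  ],
  twist=[0,0,0,0,0,0,0,0,0,0],
  jaw=0.07,
)

```text
clock: 17.78
ee_pos: [0.477, -0.2918, 0.1067]
eef_rot: [0.491, -3.1, -0.006]
wrist_force: [0.2, -0.6, -0.2]
opening: 0.82
grasp_force: 0.0
```

Request:
send_rows(
  xyz=[
    [0,0,-0.03],
    [0,0,-0.06],
    [0,0,-0.09],
    [0,0,-0.11],
    [0,0,-0.12],
    [0,0,-0.12],
    [0,0,-0.12],
  ],
  twist=[0,0,0,0,0,0,0],
)

```text
clock: 18.37
ee_pos: [0.4786, -0.2931, 0.2276]
eef_rot: [-0.492, 3.103, -0.0]
wrist_force: [-0.2, 1.2, -0.2]
opening: 0.819
grasp_force: 0.0
```

Run:
```python
from h import *
go(.479,-.293,.2)
s=cam("scene");save(s,"g.png",(80,130,340,320),3)
```

```text
shift,twist [[-0.0004, -0.0001, 0.0276]] pos [ 0.4786 -0.2931  0.2276] rot [-4.9150e-01  3.1027e+00 -3.0000e-04] yaw 1.885 q [-0.68  0.35 -0.17  1.05 -0.   -1.  ] F [-0.2  1.2 -0.2] open 0.819 g 0.0 t 18.37
```

View pics/g.png

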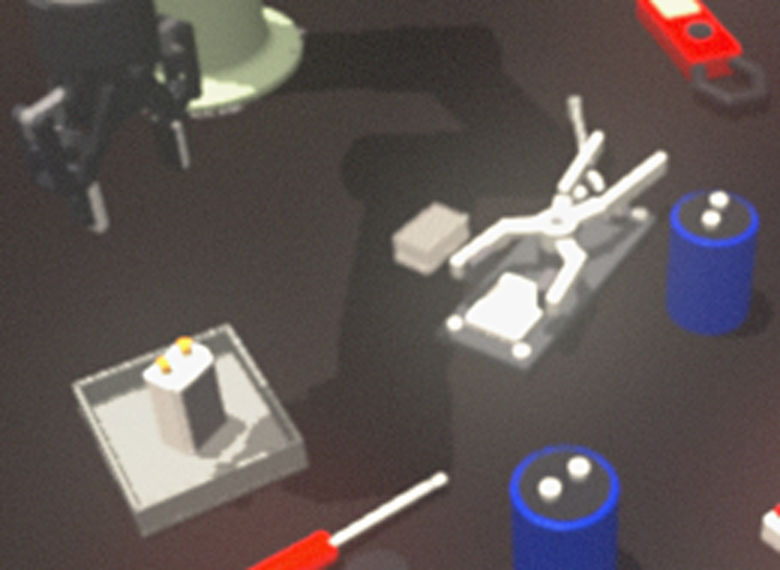

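The box stands upright in the middle of the tray at (190,400), clear of the gripper. The pliers are open and the bystanders have not moved.

```bash
python3 -c "
from workcell import *
print(close_job())"
```

```text
the job is handed in; nothing more can be done
None
```

I locked the pliers to press the cover home, released them so they sprang open, stood the filter box upright in the tray, and handed the job in at about 18 s; no verdict was returned, but the last picture shows it all in place.

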